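# Press the calibration square into the corner of the loading deck and hold it

### The arm

A 6-joint arm with a two-finger parallel gripper is mounted at the origin on the work surface. World frame = base frame: x ahead of the robot, y to its left, z up, the work surface at z = 0. Lengths are in m, angles in rad, forces in N, time in s.
With the tool pointing down it reaches from about 0.325 to 0.775 m from the base axis. Payload 5.5 kg.
Tool frame: the origin (TCP) lies on the centre line of the jaws, within the pads' length; the fingertips stand bot.finger_overhang ahead of it and the grasp point (between the pads) lies 6 mm ahead of it (bot.finger_overhang is the distance from the TCP to the fingertips, in m); z points along the fingers, y is the line along which they close (so a half turn about z gives the same grasp; the last joint's range is limited). The gripper opens to 85 mm and grips with 20 to 120 N. Pads are 22 mm wide; open, the fingers measure 114 mm over their backs; the gripper's body (76 mm by 85 mm) begins 54 mm behind the grasp point. The pads swing forward as they close: fully open they stand 13 mm farther back than shut.
Start: joints at [1.222, 0.091, 1.231, -0, 1.82, -0.057], TCP at [0.173, 0.575, 0.256] pointing down, gripper open.
Joint ranges: [-2.87, 2.87], [-0.86, 2.18], [0.17, 2.46], [-1.51, 4.65], [0.06, 2.69], [-2.65, 2.65]. Speed limits (rad/s): [2.57, 2.57, 3.01, 3.14, 3.14, 3.14].

### API

Orientations are given as a rotation vector (axis times angle).
In Python, from cell import bot, capture, camera_model gives the robot as it stands.
- The arm moves only by the tool drive_tool, never from a script. Its argument "deltas" is a list that holds one entry, the list of rows, each a list of 7 numbers: the turn, a rotation vector about the tool's x, y, z in rad, then the shift along the tool's x, y, z in m, then the opening, from 0 (shut) to 1 (fully open). A call has exactly 10 rows; each row shifts and turns the commanded pose from where the row before left it, along the tool's axes as they then stand; what a row does not reach is not made up. A row lasts 1/8 s, in which the tool goes at most 62.5 mm and 10.7 degrees, less where a joint would pass 70% of its speed; a pose out of reach is approached as far as the arm can. A call is refused whole if a number of a shift passes 0.0625 or a number of a turn 0.188, either way. A call with a gripper value outside its range is refused whole. The fingers move at their own pace and stop on an object; the grip force is fixed at half the most. Time passes only in rows, so rows that do not move let the fingers close, or fill a call up. It gives the time, the measured TCP pose, the force, the opening and the grip force at its end, in the units of the state.
- bot.sense(): the state, without advancing time (a new reading comes with each control period).
- capture(name): name is "scene" or "top" or "wrist"; returns (picture, depth): 420x560x3 uint8, red, green, blue; 420x560 float32, m along the optical axis (not along the pixel's ray), 0 where there is no reading.
- camera_model(name): a dict with "camera_matrix" (3x3 intrinsics, pixels), "origin" and "attitude" of the camera in the world; the wrist camera has in their place "tool_from_camera" (4x4, takes a point from camera to tool coordinates, whose origin is the TCP and whose axes are the flange's). Camera axes: x right, y down, z forward; pixel columns grow to the right and rows downward; lengths in m; the calibration is good to about 2 mm. A picture is of the moment at which its call begins: read the wrist's pose just before it. camera_model takes no time and is no camera call.
- bot.finish_job(): hands the job in; it is judged then, once.
The state is a dict: "time_s": time; "joints": joint angles; "qd": joint speeds; "effort": joint torques, N m; "tool_pos": TCP position; "ee_rot": TCP orientation; "contact_force": force on the tool from outside, world axes, zero at the start; "moment": the same for the moment, N m; "gripper_width": opening from 0.0 (shut) to 1.0 (fully open); "finger_force": force on a finger pad.
Only numpy, scipy, OpenCV 4.12 (cv2) and the standard library are available. Lean on these libraries where they do the work, as an engineer would, in place of code of your own. Each camera call takes 0.05 s, during which the arm holds its last target. There are 200 camera calls.

### The job

Pick up the L-shaped aluminium calibration square from the bench by its upright post, lay it flat on the analyser's loading deck, and press its outer corner into the corner between the back fence and the end stop, feeling for the stop, whose place along the fence was set differently today. Both outer faces must sit flush against fence and stop, with both spring plungers pushed fully in. Finish while still gripping the square and holding it there, flat, square and pressed home: do not let go; leave the bottle, jar and carton where they are.

Things in the scene. Friction and masses are not known exactly. Their poses are not given: they have to be found in the camera images.
- square_grip (a point): Grip post (24 x 24 mm, sides along x, y, top 60 mm up) of the loose L-shaped aluminium square, 0.25-0.45 kg; point on the post's axis 40 mm above the underside; z up. L 14 mm thick, legs 26 mm wide. Outer faces look to +x and +y, each 45 mm from this point: the +x face spans y -65..+45 mm, the +y face x -85..+45 mm; they meet at the outer corner. Starts flat on the bench.
- deck: Fixed deck: grey plate 265 x 190 x 12 mm, origin at the centre of its underside on the bench, z up. Dark steel back fence along x, inner face the plane y = +60 mm looking to -y, x -125..+125 mm, 20 mm above the plate. With the end stop (see end_plunger) towards +x it forms the corner; seated, the square's x and y axes point along the deck's.
- back_plunger (a joint): Travel (m) of the round-nosed spring pin, 12 mm diameter, in the back fence at deck x = +15 mm, 8 mm above the plate. 0: it stands 6 mm proud of the fence's inner face; 0.006: flush. Pushes back 2.5 N at first, 3.7 N when flush; then the square meets the rigid fence.
- end_plunger (a joint): Travel of a like pin (same springs and values) in the end stop, at deck y = +5 mm. The stop is a rigid dark steel bar across the plate, 20 mm thick, 20 mm above the plate, from the fence to deck y = -52 mm; its inner face looks to deck -x and stands at an unknown deck x from +65 to +108 mm. Its clamp knob over the fence reaches 46 mm above the bench.
- reagent_bottle: Bystander: white bottle, 52 mm diameter, 120 mm tall, origin at the centre of its underside. Leave alone.
- specimen_jar: Bystander: clear jar, 56 mm diameter, 60 mm tall, origin at the centre of its underside. Leave alone.
- needle_carton: Bystander: cardboard carton, 70 x 120 x 60 mm, origin at the centre of its underside. Leave alone.
Mind the look-alikes: they are no part of the job. Of the things like the part that bears square_grip, leave any that is black or green; of the rest the smaller one is meant.

How it is judged:
By the outcome, as a careful person would: the job done as asked, in the order asked, and still so for the second after the job is handed in, while the arm keeps its last pose, push and grip.
It also fails if it takes over 48 s, if anything falls off the work surface, if the arm or the gripper's body presses on something with over 40 N, if the wrist force passes 120 N, or if a joint passes its speed limit or range.

## Working session

There is one attempt and no reset: what is moved stays moved. The work goes in short steps, Python scripts to look and compute and a tool call to move; the robot and the scene stay as the last step left them, time stands still between calls to the robot, and variables do not carry over. Pictures are saved under pics/ and viewed, at most 10 in all, crops included, and the job is handed in when it is done.

Besides the shell and the picture viewer there is one more tool, called after "Emit:" by a JSON object that holds its "fn" and its "kwargs". drive_tool: Moves the arm, as the interface text tells. Its arguments: {"type":"object","properties":{"deltas":{"type":"array","items":{"type":"array","items":{"type":"array","items":{"type":"number"}}}}},"required":["deltas"]}

```bash
mkdir -p pics
cat > h.py <<'E'
import numpy as np, cv2
from scipy.spatial.transform import Rotation as R
from cell import bot, capture, camera_model
def cam(name,s=None):
    m=camera_model(name); K=np.array(m["camera_matrix"])
    if name=="wrist":
        s=s or bot.sense(); T=np.array(m["tool_from_camera"]); Rt=R.from_rotvec(s["ee_rot"]).as_matrix()
        return K, Rt@T[:3,:3], Rt@T[:3,3]+np.array(s["tool_pos"])
    A=np.array(m["attitude"]); 
    A=A if A.shape==(3,3) else (R.from_rotvec(A).as_matrix() if A.size==3 else R.from_quat(A).as_matrix())
    return K,A,np.array(m["origin"])
def shot(name,fn):
    c=cam(name); p,d=capture(name); cv2.imwrite(f"pics/{fn}.png",p[:,:,::-1]); np.savez(f"pics/{fn}.npz",d=d,K=c[0],A=c[1],o=c[2]); return p,d
def pt(fn,u,v,z=None):
    f=np.load(f"pics/{fn}.npz"); r=np.linalg.inv(f["K"])@[u,v,1]
    if z is None: return f["A"]@(r*f["d"][int(v),int(u)])+f["o"]
    w=f["A"]@r; return f["o"]+w*(z-f["o"][2])/w[2]
E
python3 - <<'E'
from h import *
print(camera_model("scene")); print(camera_model("top")); print(camera_model("wrist")["tool_from_camera"]); print(bot.sense(),bot.finger_overhang)
shot("top","t0"); shot("scene","s0")
E
```

```text
{'camera_matrix': array([[488.30785379,   0.        , 275.05087276],
       [  0.        , 488.30785379, 210.59162642],
       [  0.        ,   0.        ,   1.        ]]), 'origin': array([1.73100171, 0.37104999, 1.23074764]), 'attitude': array([-1.39948051, -2.08389731,  0.91052145])}
{'camera_matrix': array([[488.78831591,   0.        , 289.50180694],
       [  0.        , 488.78831591, 212.9772246 ],
       [  0.        ,   0.        ,   1.        ]]), 'origin': array([ 0.36974326, -0.07521315,  1.46238672]), 'attitude': array([-2.16743491,  2.15372862, -0.11551157])}
[[ 5.50834942e-04 -9.47900701e-01 -3.18565468e-01  8.24539648e-02]
 [ 9.99999842e-01  5.57186048e-04  7.11872817e-05 -1.37231741e-03]
 [ 1.10021760e-04 -3.18565457e-01  9.47900858e-01 -1.17687653e-01]
 [ 0.00000000e+00  0.00000000e+00  0.00000000e+00  1.00000000e+00]]
{'time_s': 0.0, 'joints': array([ 1.22230893e+00,  9.18801526e-02,  1.23190293e+00, -4.10841429e-06,
        1.81982978e+00, -5.66580894e-02]), 'qd': array([ 1.32925973e-03, -8.05176668e-04,  1.41744613e-03, -9.04733075e-04,
       -5.17082518e-04,  1.31444259e-05]), 'effort': array([-1.07868382e-04, -4.58731914e+01, -4.18027532e+01, -1.81005466e-04,
        1.15951258e-02, -3.03598017e-05]), 'tool_pos': array([0.17251743, 0.57440613, 0.25512846]), 'ee_rot': array([-0.45672229, -3.10780797,  0.00310931]), 'contact_force': array([-0.30573684,  0.52043958,  0.09984   ]), 'moment': array([ 0.01096122,  0.00139523, -0.02497609]), 'finger_force': 0.0, 'gripper_width': 1.0027156427603676} 0.025
```

View pics/t0.png

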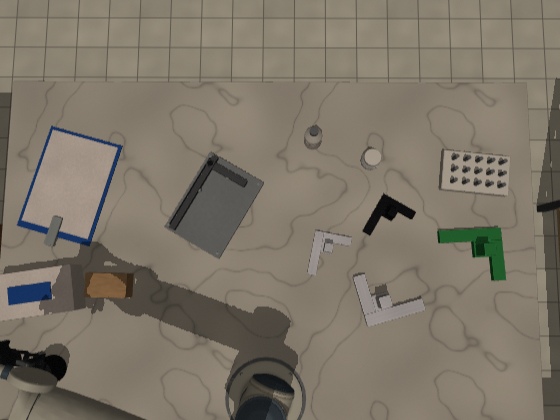

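View pics/s0.png

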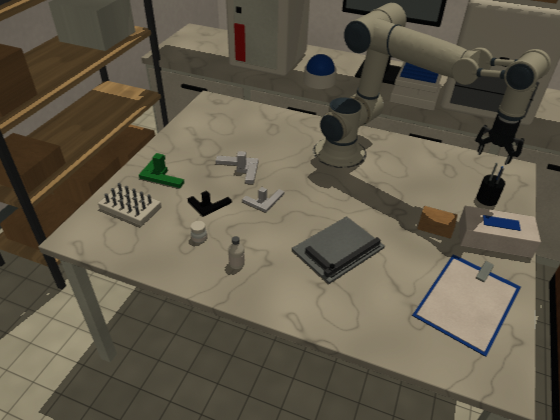

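Candidates in the top picture: small silver L (327,247), large silver L (385,300), black (388,212), green (480,245). My choice is the small silver one. I'll check it and the deck in an enlarged crop.

Run:
```python
import cv2,numpy as np
p=cv2.imread("pics/t0.png")
a=cv2.resize(p[225:280,295:362],None,fx=6,fy=6,interpolation=cv2.INTER_CUBIC)
b=cv2.resize(p[148:263,160:270],None,fx=3.6,fy=3.6,interpolation=cv2.INTER_CUBIC)
o=np.zeros((414,800,3),np.uint8); o[:a.shape[0],:a.shape[1]]=a; o[:b.shape[0],403:403+b.shape[1]]=b
cv2.imwrite("pics/c0.png",o)
```

```text
(no output)
```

View pics/c0.png

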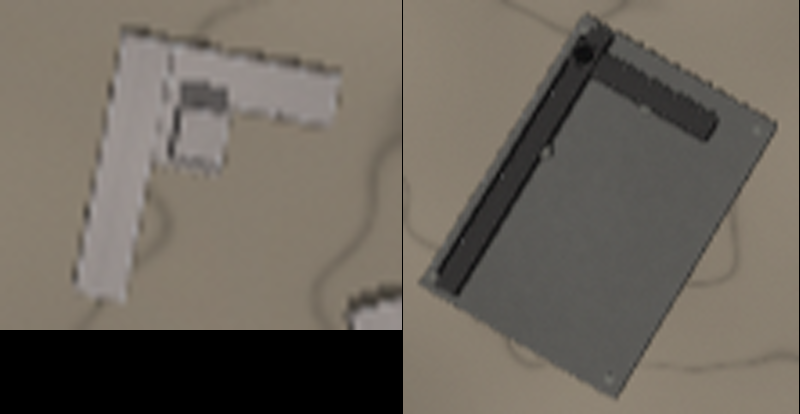

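The crop shows the small silver L with its outer corner at (315,230), leg ends at (352,237) and (307.5,273), and post top at (328.5,248). The deck plate's corners are near (211,152), (264,183), (219.5,258) and (165,227). The stop's inner top edge runs from about (214,169) to (244,187).

Run:
```python
from h import *
np.set_printoptions(precision=4,suppress=True)
A=lambda u,v:(295+u/6-.4,225+v/6-.4); B=lambda u,v:(160+(u-403)/3.6-.4,148+v/3.6-.4)
P=lambda uv,z:pt("t0",*uv,z)
def fit(local,world):
    l=np.array(local)[:,:2];w=np.array(world)[:,:2];lc=l.mean(0);wc=w.mean(0);a=l-lc;b=w-wc
    th=np.arctan2((a[:,0]*b[:,1]-a[:,1]*b[:,0]).sum(),(a*b).sum()); r=np.array([[np.cos(th),-np.sin(th)],[np.sin(th),np.cos(th)]])
    t=wc-r@lc; return th,t,np.linalg.norm((l@r.T+t)-w,axis=1)
sq=[P(A(122,30),.014),P(A(342,70),.014),P(A(75,290),.014)]
print(np.linalg.norm(sq[0]-sq[1]),np.linalg.norm(sq[0]-sq[2]))
th,t,e=fit([[.045,.045],[.045,-.065],[-.085,.045]],sq);print("sq",np.degrees(th),t,e)
print("post",P(A(201,138),.06))
dk=[P(B(*q),.012) for q in[(587,13),(777,125),(617,397),(420,285)]]
h,w=.1325,.095
th,t,e=fit([[h,w],[h,-w],[-h,-w],[-h,w]],dk);print("deck",np.degrees(th),t,e)
c,s=np.cos(th),np.sin(th)
for q in[(597,76),(705,140)]:
    d=P(B(*q),.032)[:2]-t;print("stop",c*d[0]+s*d[1],-s*d[0]+c*d[1])
for q in[(612,40),(460,293)]:
    d=P(B(*q),.032)[:2]-t;print("fence",c*d[0]+s*d[1],-s*d[0]+c*d[1])
print(R.from_rotvec(bot.sense()["ee_rot"]).as_matrix())
# depth based check of other objects
for n,uv in dict(bottle=(313,130),jar=(372,158),carton=(110,285)).items(): print(n,pt("t0",*uv))
```

```text
0.11033988183537435 0.129939050650051
sq -10.139181006048739 [ 0.4323 -0.1784] [0.0002 0.0003 0.0002]
post [ 0.4294 -0.1776  0.06  ]
deck -29.694702382695308 [0.5591 0.1588] [0.0016 0.0024 0.0021 0.0008]
stop 0.08906834061239222 0.05341232893181858
stop 0.08768580747914935 -0.05135025906000043
fence 0.12129537835810478 0.05830399145047592
fence -0.12115981192143109 0.057341593300977184
[[-0.9577  0.2877 -0.0006]
 [ 0.2877  0.9577 -0.0017]
 [ 0.0001 -0.0018 -1.    ]]
bottle [ 0.758  -0.1315  0.1176]
jar [ 0.6923 -0.3069  0.057 ]
carton [0.3191 0.4431 0.0598]
```

Emit:
{"fn": "drive_tool", "kwargs": {"deltas": [[[0,0,0,-0.0354,-0.0389,0.005,1],[0,0,0,-0.0354,-0.0389,0.005,1],[0,0,0,-0.0354,-0.0389,0.005,1],[0,0,0,-0.0354,-0.0389,0.005,1],[0,0,0,-0.0354,-0.0389,0.005,1],[0,0,0,-0.0354,-0.0389,0.005,1],[0,0,0,-0.0354,-0.0389,0.005,1],[0,0,0,-0.0354,-0.0389,0.005,1],[0,0,0,-0.0354,-0.0389,0.005,1],[0,0,0,-0.0354,-0.0389,0.005,1]]]}}

```text
time_s: 1.35
tool_pos: [0.4, 0.0986, 0.2058]
ee_rot: [0.457, 3.108, 0.0]
contact_force: [0.6, 1.0, 0.4]
gripper_width: 1.004
finger_force: 0.0
```

Emit:
{"fn": "drive_tool", "kwargs": {"deltas": [[[0,0,0,-0.0181,-0.0429,0.006,1],[0,0,0,-0.0181,-0.0429,0.006,1],[0,0,0,-0.0181,-0.0429,0.006,1],[0,0,0,-0.0181,-0.0429,0.006,1],[0,0,0,-0.0181,-0.0429,0.006,1],[0,0,0,-0.0181,-0.0429,0.006,1],[0,0,-0.115,0,0,0,1],[0,0,0,0,0,0,1],[0,0,0,0,0,0,1],[0,0,0,0,0,0,1]]]}}

```text
time_s: 2.6
tool_pos: [0.4298, -0.177, 0.1704]
ee_rot: [0.277, 3.129, -0.0]
contact_force: [0.3, 0.4, -0.0]
gripper_width: 1.002
finger_force: 0.0
```

Run:
```python
from h import *
s=bot.sense();print(s["time_s"],s["tool_pos"],s["joints"],s["contact_force"]);print(R.from_rotvec(s["ee_rot"]).as_matrix())
shot("wrist","w1")
```

```text
2.6 [ 0.4298216  -0.17695657  0.17043733] [-4.63801343e-01 -2.79043379e-01  1.72967436e+00  5.92173632e-05
  1.69059672e+00 -1.85774457e+00] [ 0.32433851  0.40824567 -0.04538327]
[[-9.84403390e-01  1.75925667e-01  3.52698948e-04]
 [ 1.75925639e-01  9.84403453e-01 -1.10679716e-04]
 [-3.66669465e-04 -4.69046998e-05 -9.99999932e-01]]
```

View pics/w1.png

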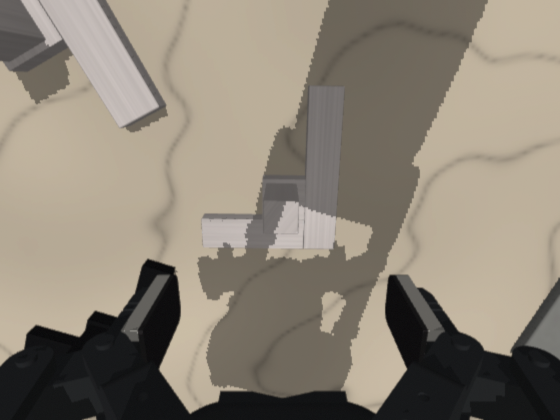

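The wrist picture shows the square with its outer corner near (335,247), leg ends at (203,247) and (344,87), and post top spanning about (264–299, 200–235).

Run:
```python
from h import *
np.set_printoptions(precision=4,suppress=True)
q=[pt("w1",*u,.014) for u in[(335.5,248),(203,248),(344,87)]]
print(q,np.linalg.norm(q[0]-q[1]),np.linalg.norm(q[0]-q[2]))
a=q[0]-q[2];b=q[0]-q[1];print("yaw",np.degrees(np.arctan2(a[1],a[0])),np.degrees(np.arctan2(-b[0],b[1])))
y=np.radians(-10.1);ex=np.array([np.cos(y),np.sin(y)]);ey=np.array([-ex[1],ex[0]]);print(q[0][:2]-.045*(ex+ey))
print("post top",[pt("w1",*u,.06) for u in[(264,200),(299,235),(281.5,218)]], pt("w1",281,215))
```

```text
[array([ 0.4842, -0.1429,  0.014 ]), array([ 0.4648, -0.2519,  0.014 ]), array([ 0.3583, -0.1203,  0.014 ])] 0.11072555353398061 0.1278786451151522
yaw -10.162895600918715 -10.097468163140928
[ 0.432  -0.1793]
post top [array([ 0.4182, -0.1886,  0.06  ]), array([ 0.4472, -0.1698,  0.06  ]), array([ 0.4329, -0.1794,  0.06  ])] [ 0.4307 -0.1794  0.0599]
```

Emit:
{"fn": "drive_tool", "kwargs": {"deltas": [[[0,0,0,-0.0026,-0.0016,0.031,1],[0,0,0,0,0,0.031,1],[0,0,0,0,0,0.031,1],[0,0,0,0,0,0.031,1],[0,0,0,0,0,0,1],[0,0,0,0,0,0,0],[0,0,0,0,0,0,0],[0,0,0,0,0,0,0],[0,0,0,0,0,0,0],[0,0,0,0,0,0,0]]]}}

```text
time_s: 3.9
tool_pos: [0.4326, -0.1798, 0.0474]
ee_rot: [0.277, 3.128, -0.001]
contact_force: [0.2, 0.1, 5.7]
gripper_width: 0.273
finger_force: 60.7
```

Emit:
{"fn": "drive_tool", "kwargs": {"deltas": [[[0,0,0,0,0,-0.02,0],[0,0,0,0,0,-0.04,0],[0,0,0,0,0,-0.04,0],[0,0,0,-0.0119,0.0491,0,0],[0,0,0,-0.0119,0.0491,0,0],[0,0,0,-0.0119,0.0491,0,0],[0,0,0,-0.0119,0.0491,0,0],[0,0,0,-0.0119,0.0491,0,0],[0,0,0,-0.0119,0.0491,0,0],[0,0,0,-0.0119,0.0491,0,0]]]}}

```text
time_s: 5.15
tool_pos: [0.5742, 0.1456, 0.1444]
ee_rot: [-0.277, -3.127, 0.002]
contact_force: [0.6, -0.9, -3.6]
gripper_width: 0.277
finger_force: 60.3
```

Emit:
{"fn": "drive_tool", "kwargs": {"deltas": [[[0,0,0.0853,0,0,0,0],[0,0,0.0853,0,0,0,0],[0,0,0.0853,0,0,0,0],[0,0,0.0853,0,0,0,0],[0,0,0,0,0,0.01,0],[0,0,0,0,0,0.01,0],[0,0,0,0,0,0,0],[0,0,0,0,0,0,0],[0,0,0,0,0,0,0],[0,0,0,0,0,0,0]]]}}

```text
time_s: 6.4
tool_pos: [0.5746, 0.1442, 0.1268]
ee_rot: [0.804, 3.036, 0.001]
contact_force: [0.2, -1.0, -4.5]
gripper_width: 0.275
finger_force: 61.0
```

Run:
```python
from h import *
s=bot.sense();print(s["time_s"],s["tool_pos"],s["contact_force"],s["moment"],s["gripper_width"]);print(R.from_rotvec(s["ee_rot"]).as_matrix())
p,_=shot("wrist","w2"); q,_=shot("top","t2")
b=cv2.resize(q[148:263,160:270,::-1],None,fx=3.6,fy=3.6,interpolation=cv2.INTER_CUBIC);cv2.imwrite("pics/c2.png",b)
```

```text
6.4 [0.57462609 0.14420628 0.12678418] [ 0.19338225 -0.96695833 -4.47011926] [-0.05282351  0.02385005 -0.04028197] 0.27477020724138307
[[-8.68892744e-01  4.94999753e-01  8.02537453e-04]
 [ 4.95000005e-01  8.68892959e-01  1.41001966e-04]
 [-6.27523205e-04  5.19771629e-04 -9.99999668e-01]]
```

View pics/w2.png

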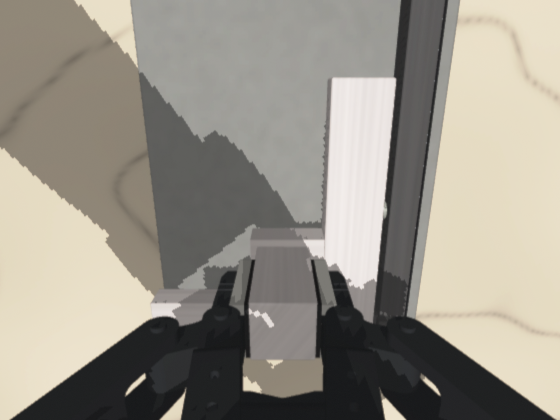

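The wrist view shows the square held straight, with the fence's inner edge running from (401,5) to about (377,320). The square's outer +y edge runs from (396,79) to (375,320).

Run:
```python
from h import *
np.set_printoptions(precision=4,suppress=True)
f=cv2.imread("pics/w2.png");g=cv2.cvtColor(f,cv2.COLOR_BGR2GRAY).astype(int)
d=np.load("pics/w2.npz")["d"]
F=[];S=[]
for v in range(85,200,5):   # square right edge and fence left edge by depth/brightness
    r=d[v,360:450]; du=np.diff(r); k=np.argmax(du); S.append((360+k+1,v))
for v in range(5,70,4):
    k=np.argmax(g[v,380:410]-g[v,384:414]); F.append((380+k+2.5,v))
yaw=lambda P:(lambda l:np.degrees(np.arctan(l[1]/l[0])))(cv2.fitLine(np.array(P)[:,:2].astype(np.float32),cv2.DIST_HUBER,0,.001,.001).ravel())
Sw=[pt("w2",u,v,.0934) for u,v in S];Fw=[pt("w2",u,v,.032) for u,v in F]
print(S[::6],F[::5]);print("square yaw",yaw(Sw),"fence yaw",yaw(Fw))
c,s=np.cos(np.radians(-29.7)),np.sin(np.radians(-29.7));o=np.array([.5591,.1588])
for n,W in(("sq",Sw),("fence",Fw)): print(n,np.median([-s*(p[0]-o[0])+c*(p[1]-o[1]) for p in W]))
print(pt("w2",350,120))
```

```text
[(np.int64(396), 85), (np.int64(427), 115), (np.int64(370), 145), (np.int64(387), 175)] [(np.float64(400.5), 5), (np.float64(398.5), 25), (np.float64(396.5), 45), (np.float64(394.5), 65)]
square yaw -29.743126 fence yaw -30.06734
sq 0.038765666640838574
fence 0.05537720373495736
[0.5286 0.2007 0.093 ]
```

View pics/c2.png

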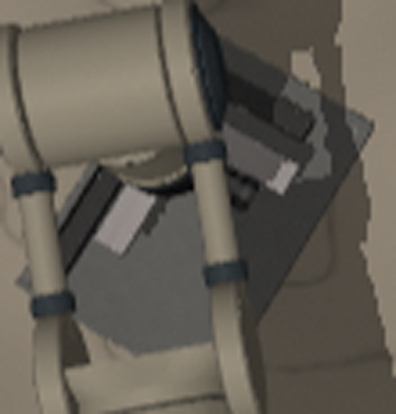

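Emit:
{"fn": "drive_tool", "kwargs": {"deltas": [[[0,0,0,0,0,0.015,0],[0,0,0,0,0,0.02,0],[0,0,0,0,0,0.015,0],[0,0,0,0,0,0.01,0],[0,0,0,0,0,0.003,0],[0,0,0,0,0,0.001,0],[0,0,0,0,0,0.001,0],[0,0,0,0,0,0,0],[0,0,0,0,0,0,0],[0,0,0,0,0,0,0]]]}}

```text
time_s: 7.75
tool_pos: [0.5745, 0.1442, 0.0615]
ee_rot: [0.805, 3.037, 0.0]
contact_force: [-0.4, -0.1, -4.1]
gripper_width: 0.274
finger_force: 61.1
```

Emit:
{"fn": "drive_tool", "kwargs": {"deltas": [[[0,0,0,0,0,0.0005,0],[0,0,0,0,0,0.0005,0],[0,0,0,0,0,0.0005,0],[0,0,0,0,0,0.0005,0],[0,0,0,0,0,0.0005,0],[0,0,0,0,0,0,0],[0,0,0,0,0,0,0],[0,0,0,0,0,0,0],[0,0,0,0,0,0,0],[0,0,0,0,0,0,0]]]}}

```text
time_s: 9.0
tool_pos: [0.5747, 0.1442, 0.0594]
ee_rot: [0.804, 3.036, 0.001]
contact_force: [-0.5, -0.8, 5.4]
gripper_width: 0.272
finger_force: 62.1
```

Run:
```python
from h import *
s=bot.sense();print(s["tool_pos"],s["contact_force"],s["moment"])
```

```text
[0.57474836 0.14418495 0.05943863] [-0.49654793 -0.78990589  5.40239867] [-0.27744637  0.19554984 -0.00185573]
```

Emit:
{"fn": "drive_tool", "kwargs": {"deltas": [[[0,0,0,0,0.003,0,0],[0,0,0,0,0.003,0,0],[0,0,0,0,0.003,0,0],[0,0,0,0,0.002,0,0],[0,0,0,0,0.001,0,0],[0,0,0,0,0.001,0,0],[0,0,0,0,0.001,0,0],[0,0,0,0,0,0,0],[0,0,0,0,0,0,0],[0,0,0,0,0,0,0]]]}}

```text
time_s: 10.25
tool_pos: [0.5819, 0.1563, 0.0594]
ee_rot: [0.804, 3.036, 0.0]
contact_force: [-1.0, -1.3, 5.2]
gripper_width: 0.268
finger_force: 62.3
```

```bash
cat >> h.py <<'E'
def st():
    s=bot.sense();y=np.radians(-29.7);M=np.array([[np.cos(y),np.sin(y)],[-np.sin(y),np.cos(y)]])
    m=R.from_rotvec(s["ee_rot"]).as_matrix();p=s["tool_pos"]
    print("t %.2f local %s z %.2f F %s Fz %.1f Mxy %s Mz %.3f yaw %.2f tilt %s w %.3f"%(s["time_s"],1e3*M@(p[:2]-[.5591,.1588]),1e3*p[2],M@s["contact_force"][:2],s["contact_force"][2],M@s["moment"][:2],s["moment"][2],np.degrees(np.arctan2(-m[0,1],m[1,1])),np.degrees(m[:2,2]),s["gripper_width"]))
E
python3 -c "from h import *;st()"
```

```text
t 10.25 local [21.01385567  9.09934455] z 59.43 F [-0.22797304 -1.62173441] Fz 5.2 Mxy [-0.34277004 -0.04369407] Mz 0.032 yaw -29.68 tilt [ 0.07277034 -0.00893865] w 0.268
```

Emit:
{"fn": "drive_tool", "kwargs": {"deltas": [[[0,0,0,0,0.001,0,0],[0,0,0,0,0,0,0],[0,0,0,0,0.001,0,0],[0,0,0,0,0,0,0],[0,0,0,0,0.001,0,0],[0,0,0,0,0,0,0],[0,0,0,0,0.0005,0,0],[0,0,0,0,0,0,0],[0,0,0,0,0,0,0],[0,0,0,0,0,0,0]]]}}

```text
time_s: 11.5
tool_pos: [0.5833, 0.1588, 0.0594]
ee_rot: [0.805, 3.036, -0.001]
contact_force: [-2.5, -3.9, 6.8]
gripper_width: 0.275
finger_force: 62.4
```

```bash
python3 -c "from h import *;st()"
```

```text
t 11.50 local [21.05576899 11.95821622] z 59.42 F [-0.18009841 -4.6344767 ] Fz 6.8 Mxy [-0.60388491  0.06360731] Mz 0.015 yaw -29.71 tilt [ 0.02438102 -0.05988083] w 0.275
```

Emit:
{"fn": "drive_tool", "kwargs": {"deltas": [[[0,0,0,0,0.0005,0,0],[0,0,0,0,0,0,0],[0,0,0,0,0.0005,0,0],[0,0,0,0,0,0,0],[0,0,0,0,0.0005,0,0],[0,0,0,0,0,0,0],[0,0,0,0,0.0005,0,0],[0,0,0,0,0,0,0],[0,0,0,0,0,0,0],[0,0,0,0,0,0,0]]]}}

```text
time_s: 12.75
tool_pos: [0.5843, 0.1604, 0.0594]
ee_rot: [0.805, 3.036, -0.002]
contact_force: [-2.7, -3.4, 6.6]
gripper_width: 0.275
finger_force: 62.5
```

```bash
python3 -c "from h import *;st()"
```

```text
t 12.75 local [21.09339917 13.85154166] z 59.43 F [-0.65142962 -4.23322424] Fz 6.6 Mxy [-0.64912211 -0.01773989] Mz 0.067 yaw -29.71 tilt [ 0.01860513 -0.06896689] w 0.275
```

Emit:
{"fn": "drive_tool", "kwargs": {"deltas": [[[0,0,0,0,0.0005,0,0],[0,0,0,0,0,0,0],[0,0,0,0,0.0005,0,0],[0,0,0,0,0,0,0],[0,0,0,0,0.0005,0,0],[0,0,0,0,0,0,0],[0,0,0,0,0,0,0],[0,0,0,0,0,0,0],[0,0,0,0,0,0,0],[0,0,0,0,0,0,0]]]}}

```text
time_s: 14.0
tool_pos: [0.585, 0.1616, 0.0595]
ee_rot: [0.805, 3.036, -0.002]
contact_force: [-2.1, -4.9, 7.4]
gripper_width: 0.271
finger_force: 62.5
```

```bash
python3 -c "from h import *;st()"
```

```text
t 14.00 local [21.08910897 15.30258399] z 59.46 F [ 0.55139183 -5.29012718] Fz 7.4 Mxy [-0.70515299 -0.01289341] Mz 0.019 yaw -29.71 tilt [ 0.01594211 -0.07453   ] w 0.271
```

Emit:
{"fn": "drive_tool", "kwargs": {"deltas": [[[0,0,0,0,0.0005,0,0],[0,0,0,0,0,0,0],[0,0,0,0,0.0005,0,0],[0,0,0,0,0,0,0],[0,0,0,0,0.0005,0,0],[0,0,0,0,0,0,0],[0,0,0,0,0.0005,0,0],[0,0,0,0,0,0,0],[0,0,0,0,0,0,0],[0,0,0,0,0,0,0]]]}}

```text
time_s: 15.25
tool_pos: [0.5858, 0.1631, 0.0595]
ee_rot: [0.805, 3.036, -0.003]
contact_force: [-3.9, -6.1, 7.3]
gripper_width: 0.276
finger_force: 62.6
```

```bash
python3 -c "from h import *;st()"
```

```text
t 15.25 local [21.10245169 16.92977156] z 59.45 F [-0.36401699 -7.19347981] Fz 7.3 Mxy [-0.8386888   0.05794426] Mz 0.082 yaw -29.71 tilt [-0.01200595 -0.10852888] w 0.276
```

Emit:
{"fn": "drive_tool", "kwargs": {"deltas": [[[0,0,0,0,0.0005,0,0],[0,0,0,0,0,0,0],[0,0,0,0,0.0005,0,0],[0,0,0,0,0,0,0],[0,0,0,0,0,0,0],[0,0,0,0,0,0,0],[0,0,0,0,0,0,0],[0,0,0,0,0,0,0],[0,0,0,0,0,0,0],[0,0,0,0,0,0,0]]]}}

```text
time_s: 16.5
tool_pos: [0.5859, 0.1631, 0.0595]
ee_rot: [-0.806, -3.036, 0.006]
contact_force: [-6.7, -8.8, 8.6]
gripper_width: 0.275
finger_force: 62.9
```

```bash
python3 -c "from h import *;st()"
```

```text
t 16.50 local [21.11090413 17.00316161] z 59.51 F [ -1.46312702 -10.92272956] Fz 8.6 Mxy [-1.46909678  0.18278662] Mz 0.175 yaw -29.73 tilt [-0.08740194 -0.19731388] w 0.275
```

Emit:
{"fn": "drive_tool", "kwargs": {"deltas": [[[-0.003,0,0,0,-0.0007,0,0],[0,0,0,-0.002,0,0,0],[0,0,0,-0.002,0,0,0],[0,0,0,-0.002,0,0,0],[0,0,0,-0.002,0,0,0],[0,0,0,-0.002,0,0,0],[0,0,0,-0.002,0,0,0],[0,0,0,-0.001,0,0,0],[0,0,0,0,0,0,0],[0,0,0,0,0,0,0]]]}}

```text
time_s: 17.75
tool_pos: [0.5966, 0.1569, 0.0595]
ee_rot: [-0.805, -3.036, -0.0]
contact_force: [-8.5, -5.5, 8.6]
gripper_width: 0.276
finger_force: 62.9
```

```bash
python3 -c "from h import *;st()"
```

```text
t 17.75 local [33.51374158 16.88908557] z 59.45 F [-4.68224521 -9.02512809] Fz 8.6 Mxy [-1.32651641  0.38010705] Mz 0.131 yaw -29.70 tilt [-0.02503412  0.01986009] w 0.276
```

Emit:
{"fn": "drive_tool", "kwargs": {"deltas": [[[0,0,0,-0.001,0,0,0],[0,0,0,-0.001,0,0,0],[0,0,0,-0.001,0,0,0],[0,0,0,-0.001,0,0,0],[0,0,0,-0.001,0,0,0],[0,0,0,-0.001,0,0,0],[0,0,0,-0.001,0,0,0],[0,0,0,0,0,0,0],[0,0,0,0,0,0,0],[0,0,0,0,0,0,0]]]}}

```text
time_s: 19.0
tool_pos: [0.6021, 0.1537, 0.0595]
ee_rot: [-0.804, -3.035, -0.0]
contact_force: [-9.8, -4.3, 11.1]
gripper_width: 0.272
finger_force: 63.0
```

```bash
python3 -c "from h import *;st()"
```

```text
t 19.00 local [39.92178    16.85966738] z 59.48 F [-6.39512636 -8.55195605] Fz 11.1 Mxy [-1.37153634  0.72164436] Mz 0.032 yaw -29.69 tilt [-0.09651398  0.04115518] w 0.272
```

Emit:
{"fn": "drive_tool", "kwargs": {"deltas": [[[0,0,0,-0.001,0,0,0],[0,0,0,0,0,0,0],[0,0,0,-0.0005,0,0,0],[0,0,0,-0.0005,0,0,0],[0,0,0,-0.0005,0,0,0],[0,0,0,-0.0005,0,0,0],[0,0,0,0,0,0,0],[0,0,0,0,0,0,0],[0,0,0,0,0,0,0],[0,0,0,0,0,0,0]]]}}

```text
time_s: 20.25
tool_pos: [0.6044, 0.1524, 0.0595]
ee_rot: [-0.804, -3.034, -0.0]
contact_force: [-10.7, -4.1, 10.8]
gripper_width: 0.277
finger_force: 63.1
```

```bash
python3 -c "from h import *;st()"
```

```text
t 20.25 local [42.53921537 16.86222135] z 59.46 F [-7.24863969 -8.88322064] Fz 10.8 Mxy [-1.43985862  0.98472533] Mz 0.061 yaw -29.69 tilt [-0.14233268  0.0558837 ] w 0.277
```

Emit:
{"fn": "drive_tool", "kwargs": {"deltas": [[[0,-0.003,0,-0.0005,0,0,0],[0,0,0,0,0,0,0],[0,0,0,-0.0005,0,0,0],[0,0,0,0,0,0,0],[0,0,0,-0.0005,0,0,0],[0,0,0,0,0,0,0],[0,0,0,-0.0005,0,0,0],[0,0,0,0,0,0,0],[0,0,0,0,0,0,0],[0,0,0,0,0,0,0]]]}}

```text
time_s: 21.5
tool_pos: [0.6059, 0.1515, 0.0594]
ee_rot: [-0.805, -3.036, 0.001]
contact_force: [-11.0, -3.8, 11.2]
gripper_width: 0.272
finger_force: 63.1
```

```bash
python3 -c "from h import *;st()"
```

```text
t 21.50 local [44.316211   16.84988294] z 59.43 F [-7.70112877 -8.7976466 ] Fz 11.2 Mxy [-1.41557877  1.14853849] Mz 0.047 yaw -29.68 tilt [-0.02413228 -0.01704403] w 0.272
```

Emit:
{"fn": "drive_tool", "kwargs": {"deltas": [[[0,0,0,-0.0005,0,0,0],[0,0,0,0,0,0,0],[0,0,0,-0.0005,0,0,0],[0,0,0,0,0,0,0],[0,0,0,-0.0005,0,0,0],[0,0,0,0,0,0,0],[0,0,0,-0.0005,0,0,0],[0,0,0,0,0,0,0],[0,0,0,0,0,0,0],[0,0,0,0,0,0,0]]]}}

```text
time_s: 22.75
tool_pos: [0.6069, 0.151, 0.0595]
ee_rot: [-0.804, -3.035, 0.001]
contact_force: [-15.0, -2.9, 13.2]
gripper_width: 0.274
finger_force: 63.3
```

```bash
python3 -c "from h import *;st()"
```

```text
t 22.75 local [45.3905722  16.87455088] z 59.49 F [-11.57867796  -9.9777894 ] Fz 13.2 Mxy [-1.51387037  1.61428373] Mz -0.041 yaw -29.66 tilt [-0.12839368  0.01449326] w 0.274
```

Emit:
{"fn": "drive_tool", "kwargs": {"deltas": [[[0,-0.002,0,-0.0005,0,0,0],[0,0,0,0,0.0005,0,0],[0,0,0,-0.0005,0,0,0],[0,0,0,0,0.0005,0,0],[0,0,0,0,0,0,0],[0,0,0,0,0,0,0],[0,0,0,0,0,0,0],[0,0,0,0,0,0,0],[0,0,0,0,0,0,0],[0,0,0,0,0,0,0]]]}}

```text
time_s: 24.0
tool_pos: [0.6069, 0.151, 0.0595]
ee_rot: [-0.803, -3.034, 0.004]
contact_force: [-23.1, -4.9, 17.3]
gripper_width: 0.274
finger_force: 63.7
```

Run:
```python
from h import *
st(); p,_=shot("wrist","w3")
```

```text
t 24.00 local [45.40618067 16.95299101] z 59.51 F [-17.63079429 -15.66293948] Fz 17.3 Mxy [-2.11711875  2.37651251] Mz -0.047 yaw -29.67 tilt [-0.22144431 -0.08486587] w 0.274
```

View pics/w3.png

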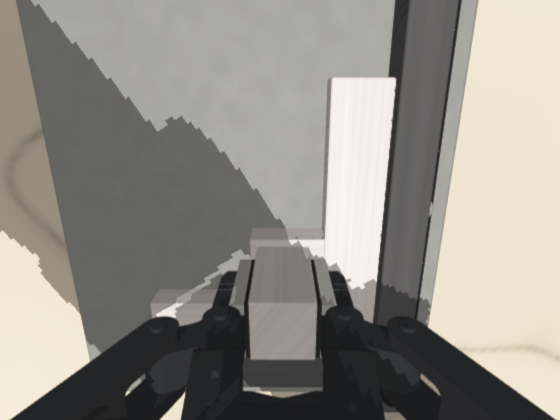

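Emit:
{"fn": "drive_tool", "kwargs": {"deltas": [[[-0.0025,-0.0025,0,0,0,0,0],[0,0,0,0.0003,0,0,0],[0,0,0,0,-0.0002,0,0],[0,0,0,0,0,0,0],[0,0,0,0,0,0,0],[0,0,0,0,0,0,0],[0,0,0,0,0,0,0],[0,0,0,0,0,0,0],[0,0,0,0,0,0,0],[0,0,0,0,0,0,0]]]}}

```text
time_s: 25.3
tool_pos: [0.6069, 0.151, 0.0595]
ee_rot: [0.804, 3.037, -0.001]
contact_force: [-20.3, -4.0, 15.6]
gripper_width: 0.272
finger_force: 63.6
```

Run:
```python
from h import *
st()
f=cv2.imread("pics/w3.png");g=cv2.cvtColor(f,cv2.COLOR_BGR2GRAY).astype(int)
# fence edge (above square) and square/fence boundary, both as bright->dark steps
for rng,z in((range(5,70,3),.032),(range(85,225,4),.026)):
    P=[]
    for v in rng:
        r=g[v,360:420];k=np.argmax(r[:-5]-r[5:]);P.append(pt("w3",362.5+k,v,z)[:2])
    l=cv2.fitLine(np.float32(P),cv2.DIST_HUBER,0,.001,.001).ravel();print(z,np.degrees(np.arctan(l[1]/l[0])),len(P))
```

```text
t 25.30 local [45.37747503 16.89978387] z 59.47 F [-15.66255177 -13.49552083] Fz 15.6 Mxy [-2.11366511  2.31292061] Mz 0.008 yaw -29.67 tilt [ 0.01140324 -0.0287193 ] w 0.272
0.032 -29.4213 22
0.026 -29.713825 35
```

```bash
python3 -c "from h import *;print(bot.finish_job())"
```

```text
the job is handed in; nothing more can be done
None
```

I handed the job in at 25.3 s with the square still gripped by its post. It lies flat on the deck and is pressed about 15 N into the end stop and 13 N into the back fence. I judged both faces flush and both plungers in from the force readings and the last wrist picture; nothing reads plunger travel directly.

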